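Hold a tube block against the heater's sprung contact bar

ROBOT

A 6-joint arm with a two-finger parallel gripper is mounted at the origin on the work surface. World frame = base frame: x ahead of the robot, y to its left, z up, the work surface at z = 0. Lengths are in mm, angles in rad, forces in N, time in s.
With the tool pointing down it reaches from about 325 to 750 mm from the base axis. Payload 7.6 kg.
Tool frame: the origin (TCP) lies on the centre line of the jaws, within the pads' length; the fingertips stand r.tips_ahead ahead of it and the grasp point (between the pads) is the TCP (r.tips_ahead is the distance from the TCP to the fingertips, in mm); z points along the fingers, x is the direction in which the jaws open and shut, and the axes are right-handed (so a half turn about z gives the same grasp; the last joint's range is limited). The gripper opens to 85 mm and grips with 20 to 120 N. Pads are 22 mm wide; open, the fingers measure 114 mm over their backs; the gripper's body (76 mm by 85 mm) begins 54 mm behind the grasp point. The pads swing forward as they close: fully open they stand 13 mm farther back than shut.
Start: joints at [-1.223, 0.052, 1.401, -0, 1.689, -0.07], TCP at [213.044, -479.85, 250.323] pointing down, gripper open.
Joint ranges: [-2.9, 2.9], [-0.91, 2.17], [0.12, 2.37], [-1.06, 4.2], [0.26, 2.73], [-2.93, 2.93]. Speed limits (rad/s): [2.57, 2.57, 3.01, 3.14, 3.14, 3.14].

INTERFACE

Orientations are given as [roll, pitch, yaw] about the fixed x, y, z axes, in that order (R = Rz(yaw) Ry(pitch) Rx(roll)).
In Python, from station import r gives the robot as it stands. The module is installed in compiled form; this text tells all that it offers.
- The arm moves only by the tool apply_moves, never from a script. Its argument "deltas" is a list of rows, each an object with "xyz": the shift along the tool's x, y, z in cm, a list of three; "rot": the turn, a rotation vector about the tool's x, y, z in rad, a list of three; "gripper": the opening in per cent of the stroke, from 0 (shut) to 100 (fully open). In form: [{"xyz": [tx, ty, tz], "rot": [wx, wy, wz], "gripper": gripper}, ...]. A call has 1 to 20 rows; each row is the pose to reach, as a shift and turn from the pose commanded when the call began, along the tool's axes at that moment; what a row does not reach only later rows make up. A row lasts 1/12 s, in which the tool goes at most 41.7 mm and 7.16 degrees, less where a joint would pass 70% of its speed; a pose out of reach is approached as far as the arm can. A call with a gripper value outside its range is refused whole. The fingers move at their own pace and stop on an object; "grip_force" is the grip in N (left out, the last holds). Time passes only in rows, so rows that repeat a pose let the fingers close. It gives the time, the measured TCP pose, the force and the opening at its end, in the units of the state.
- r.observe(): the state, without advancing time (a new reading comes with each control period).
- r.snapshot(name): name is "side" or "top" or "wrist"; returns a dict with "color" (384x512x3 uint8, blue, green, red), "intrinsics" (3x3 intrinsics, pixels), "k1" (the pictures are not rectified: a ray, as slopes to the right and down, at radius r is drawn at 1 + k1 r^2 times it, then the intrinsics apply), "xyz" and "rotation" of the camera in the world. Camera axes: x right, y down, z forward; pixel columns grow to the right and rows downward; lengths in mm; the calibration is good to about 2 mm. A picture is of the moment at which its call begins. There is no depth.
- r.hand_in(): hands the job in, once; it reports no verdict.
Trained networks look in the newest picture that a camera, given by its name, has taken for a name from the list of things; names that differ only in an ending like _2 or _b are one class to them, and where a whole thing is asked for, a point or a joint stands for the part that bears it (a point fixed in the world has none). Each returns a list of dicts, best first, with "score" (0 to 1); they miss things now and then, are a little off and sometimes report something else, mostly with a low value. They report only what shows in the picture. A call takes as long as a camera call. They do not tell look-alikes from the thing itself.
- r.boxes_of(camera, name): "bbox" ([centre column, centre row, width, height] in pixels, round what is visible of it).
- r.mark_of(camera, name): "position" ([column, row] in pixels: a listed point, or the origin of a listed thing).
The state is a dict: "clock": time; "q": joint angles; "dq": joint speeds; "joint_efforts": joint torques, N m; "tool_pos": TCP position; "orientation": TCP orientation; "wrist_force": force on the tool from outside, world axes, zero at the start; "torque": the same for the moment, N m; "gripper_width": opening from 0.0 (shut) to 1.0 (fully open).
Only numpy, scipy, OpenCV 4.12 (cv2) and the standard library are available. Lean on these libraries where they do the work, as an engineer would, in place of code of your own. Each camera call takes 0.05 s, during which the arm holds its last target. There are 200 camera calls.

TASK

Pick up the aluminium tube block by its fin and set it down flat on the heater base between the two lips, just short of the sprung brass bar. Then slide it squarely against the bar and push the bar back about half of its travel (about 10 N; its pointer strip level with the ridges on the housing), never to the end of its travel, leaving the tip box, bottle and beaker where they are. Finish while still holding the block pressed there steadily, without letting go, so that a colleague can tighten the clamp screws.

Things in the scene. Friction and masses are not known exactly. Their poses are not given: they have to be found in the camera images.
- block_fin (a point): centre of the fin of the loose aluminium tube block (about 0.5 kg). Block: 90 mm (x) by 70 mm (y), 40 mm high, 16 dark holes on top; mid-top rises the fin, 14 mm thick in x, 60 mm long in y, 32 mm tall. The point lies on the block's vertical axis, 16 mm above the block's top, 56 mm above its underside; block axes, z up. Starts upright on the bench; same after a half turn.
- base: fixed heater base, cream plate 240 (x) by 140 mm (y); origin: centre of underside, z up. Deck 15 mm above the origin. Lips 8 mm high, from x -100 to +30 mm, leave a channel 80 mm wide about y = 0 for the block, block's x along base's x. The block is pushed to +x against the brass bar; behind it a grey housing, x 82 to 120 mm. All below 65 mm. To slide, do not press down hard.
- bar_face (a point): centre of the front (-x) face of the brass contact bar, 58 mm wide (y), 32 mm high; axes as the base's. At rest at x = +45, y = 0, z = 39 mm in the base's frame; it moves to +x when pushed. A block centred at x = 0 in the base just touches the resting bar.
- bar (a joint): how far the bar is pushed back, in m: 0 at rest, end of travel 0.022. Spring: 2.1 N to start moving, then 0.7 N per mm (9.8 N at 0.011). At 0.011 a steel pointer strip on the bar's tail is level with the steel ridges on top of the two cheeks of the housing.
- tipbox: bystander: pipette tip box, 122 x 83 mm and 57 mm high, with yellow tip ends on top, loose; origin at the centre of its underside
- bottle: bystander: glass bottle, 66 mm in diameter, 150 mm high, loose; origin at the centre of its underside
- beaker: bystander: glass beaker, 70 mm in diameter at the rim, 85 mm high, loose; origin at the centre of its underside
Not all that is in view belongs to the job. What is shaped like the part that bears block_fin but green or turquoise is not meant.

How it is judged:
By the outcome, as a careful person would: the job done as asked, in the order asked, and still so for the second after the job is handed in, while the arm keeps its last pose, push and grip.
It also fails if it takes over 48 s, if anything falls off the work surface, if the arm or the gripper's body presses on something with over 40 N, if the wrist force passes 120 N, or if a joint passes its speed limit or range.

## Working session

There is one attempt and no reset: what is moved stays moved. The work goes in short steps, Python scripts to look and compute and a tool call to move; the robot and the scene stay as the last step left them, time stands still between calls to the robot, and variables do not carry over. Pictures are saved under pics/ and viewed, on a budget of 10 in all, crops included, one or two more only if the job needs it, and the job is handed in when it is done.

Besides the shell and the picture viewer there is one more tool, called after "Request:" by a JSON object that holds its "op" and its "data", one argument or row to a line. apply_moves: Moves the arm, as the interface text tells. Its arguments: {"type":"object","properties":{"deltas":{"type":"array"},"grip_force":{"type":"number"}},"required":["deltas"]}

```bash
mkdir -p pics; cat > h.py <<'E'
import numpy as np, cv2
from station import r
from scipy.spatial.transform import Rotation as Ro
def snap(n,f=None):
    s=r.snapshot(n)
    if f: cv2.imwrite('pics/'+f,s['color'])
    return s
def ray(s,px):
    K=np.array(s['intrinsics']);k1=s['k1']
    d=np.array([(px[0]-K[0,2])/K[0,0],(px[1]-K[1,2])/K[1,1]])
    u=d.copy()
    for _ in range(30): u=d/(1+k1*(u@u))
    v=np.array(s['rotation'])@np.array([u[0],u[1],1]); return np.array(s['xyz']),v
def onz(s,px,z):
    o,v=ray(s,px); return o+v*(z-o[2])/v[2]
def proj(s,p):
    c=np.array(s['rotation']).T@(np.array(p)-np.array(s['xyz'])); u=c[:2]/c[2]; u=u*(1+s['k1']*(u@u))
    K=np.array(s['intrinsics']); return u*[K[0,0],K[1,1]]+[K[0,2],K[1,2]]
def tri(ss,pp):
    A=0;b=0
    for s,p in zip(ss,pp):
        o,v=ray(s,p);v=v/np.linalg.norm(v);M=np.eye(3)-np.outer(v,v);A=A+M;b=b+M@o
    return np.linalg.solve(A,b)
E
python3 - <<'E'
from h import *
np.set_printoptions(precision=1,suppress=True)
ims=[]
print(r.tips_ahead, r.observe())
for c in('top','side'):
    s=snap(c);ims.append(s['color']);print(c,s['xyz'],np.array(s['rotation']).tolist())
    for n,z in(('block_fin',56),('base',0),('bar_face',39),('tipbox',0),('bottle',0),('beaker',0)):
        for m in r.mark_of(c,n)[:3]: print(n,np.array(m['position']),round(m['score'],2),onz(s,m['position'],z))
cv2.imwrite('pics/a.png',cv2.resize(np.vstack(ims),None,fx=.78,fy=.78)); cv2.imwrite('pics/top.png',ims[0])
E
```

```text
19.0 {'clock': 0.0, 'q': array([-1.2,  0.1,  1.4,  0. ,  1.7, -0.1]), 'dq': array([-0.,  0.,  0.,  0.,  0., -0.]), 'joint_efforts': array([  0. , -38.2, -36. ,  -0. ,   0. ,   0. ]), 'tool_pos': array([ 212.9, -479.6,  249.5]), 'orientation': array([-3.1,  0. , -1.2]), 'wrist_force': array([-0.2,  0.5, -0.7]), 'torque': array([-0.,  0., -0.]), 'gripper_width': 1.0012859905438012}
top [ 304.8  -39.1 1266.3] [-2.9600765763970545, -0.010928065640415818, -1.551264116797342]Traceback (most recent call last):
  File "<stdin>", line 8, in <module>
  File "h.py", line 15, in onz
    o,v=ray(s,px); return o+v*(z-o[2])/v[2]
                                       ~^^^
IndexError: invalid index to scalar variable.
```

Rotation is roll/pitch/yaw; fix.

```bash
sed -i "s/s=r.snapshot(n)/s=dict(r.snapshot(n)); s['rotation']=Ro.from_euler('xyz',s['rotation']).as_matrix()/" h.py
python3 - <<'E'
from h import *
np.set_printoptions(precision=1,suppress=True)
ims=[]
for c in('top','side'):
    s=snap(c);ims.append(s['color']);print(c,s['xyz'],np.array(s['rotation'])[:,2])
    for n,z in(('block_fin',56),('base',0),('bar_face',39),('tipbox',0),('bottle',0),('beaker',0)):
        for m in r.mark_of(c,n)[:3]: print(n,np.array(m['position']),round(m['score'],2),onz(s,m['position'],z))
cv2.imwrite('pics/a.png',cv2.resize(np.vstack(ims),None,fx=.78,fy=.78)); cv2.imwrite('pics/top.png',ims[0])
E
```

```text
top [ 304.8  -39.1 1266.3] [ 0.2 -0.  -1. ]
block_fin [398.1 198.7] 0.92 [ 508.2 -441.6   56. ]
block_fin [366.3 249.4] 0.87 [ 367.4 -349.7   56. ]
block_fin [352.9 205. ] 0.83 [ 488.  -315.5   56. ]
base [230.9 165. ] 0.56 [606.8  25.9   0. ]
bar_face [232.6 150.6] 0.55 [639.6  20.4  39. ]
tipbox [130.6 195.7] 0.69 [509.9 311.6   0. ]
bottle [130.7 130.7] 0.75 [704.5 325.2   0. ]
beaker [341.9 135.2] 0.85 [ 704.8 -299.8    0. ]
side [ -37.8 -899.7 1119.5] [ 0.4  0.6 -0.7]
block_fin [265.5 287.6] 0.96 [ 345.3 -335.4   56. ]
block_fin [306.9 255.3] 0.76 [ 507.5 -316.8   56. ]
block_fin [335.2 285.7] 0.56 [ 504.8 -444.4   56. ]
base [265.5 184.9] 0.75 [613.6  42.2   0. ]
bar_face [278.4 178.3] 0.65 [646.4   9.5  39. ]
tipbox [201.5 157.7] 0.73 [502.9 308.7   0. ]
bottle [242.7 136.2] 0.7 [702.4 324.6   0. ]
beaker [355.5 229.7] 0.71 [ 728.  -299.7    0. ]
beaker [278.1 175.2] 0.5 [680.   56.2   0. ]
```

View pics/a.png

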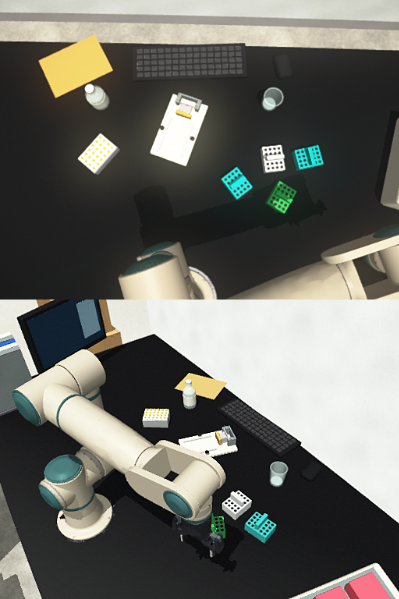

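The top view (picture 1) shows four candidates, at full-scale top pixels: silver (353,205), turquoise (398,199), turquoise (303,234) and green (366,250). I choose the silver one at about (488,-315) mm. One close crop will check that choice and show the base's orientation.

```bash
python3 - <<'E'
import cv2,numpy as np
a=cv2.imread('pics/top.png')
b=cv2.resize(a[165:245,310:415],None,fx=5,fy=5,interpolation=2);c=cv2.resize(a[105:220,180:280],None,fx=5,fy=5,interpolation=2)
b=cv2.copyMakeBorder(b,0,575-400,0,0,0)
o=np.hstack([c,b])[:, :]
cv2.imwrite('pics/b.png',cv2.resize(o,(800,int(575*800/o.shape[1]))));print(o.shape)
E
```

```text
(575, 1025, 3)
```

View pics/b.png

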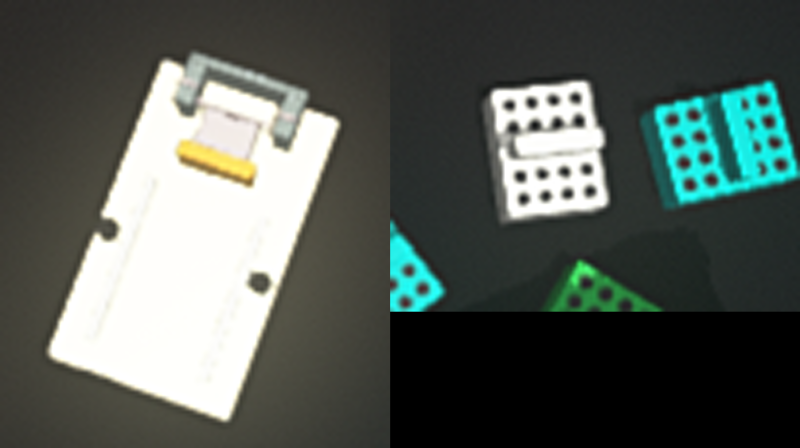

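```bash
python3 - <<'E'
from h import *
np.set_printoptions(precision=2,suppress=True)
s=snap('top')
f=lambda L,x0,y0,ox,z:np.array([onz(s,((x-ox)/3.902+x0,y/3.902+y0),z)[:2] for x,y in L])
B=f([(162,60),(340,122),(230,420),(50,353)],180,105,0,15)
K=f([(490,92),(590,82),(607,208),(503,220)],310,165,390,40)
for P in(B,K): # order: +x+y,+x-y,-x-y,-x+y
    dx=P[0]+P[1]-P[2]-P[3]; dy=P[0]+P[3]-P[1]-P[2]
    print(P.mean(0),np.linalg.norm(dx)/2,np.linalg.norm(dy)/2,np.arctan2(dx[1],dx[0]),np.arctan2(-dy[0],dy[1]))
o=r.observe();print(o['orientation'],Ro.from_euler('xyz',o['orientation']).as_matrix())
bp=B.mean(0);print(onz(s,[230.9,165],15))
E
```

```text
[601.56  26.98] 237.66678687257766 141.1195782340315 -0.3215232975501839 -0.3312329341337998
[ 494.61 -312.17] 92.0122033036806 73.99985099183114 0.09897255443731635 0.12818840495233785
[ 3.14 -0.   -1.15] [[ 0.41 -0.91  0.  ]
 [-0.91 -0.41 -0.  ]
 [ 0.    0.   -1.  ]]
[603.2   25.17  15.  ]
```

```bash
cat >> h.py <<'E'
def delta(xyz,yaw):
    o=r.observe(); R=Ro.from_euler('xyz',o['orientation']); T=Ro.from_euler('xyz',[np.pi,0,yaw])
    print('xyz cm',np.round(R.inv().apply(np.array(xyz)-o['tool_pos'])/10,3),'rot',np.round((R.inv()*T).as_rotvec(),4),'t',o['clock'])
E
python3 -c "
from h import *
delta([493,-313,180],0.11)"
```

```text
xyz cm [ -3.894 -32.358   7.033] rot [ 1.000e-04 -1.000e-04 -1.263e+00] t 0.85
```

Request:
{"op": "apply_moves", "data": {
  "deltas": [
    {"xyz":[-3.9,-32.4,7.0],"rot":[0,0,-1.263],"gripper":100},
    {"xyz":[-3.9,-32.4,7.0],"rot":[0,0,-1.263],"gripper":100},
    {"xyz":[-3.9,-32.4,7.0],"rot":[0,0,-1.263],"gripper":100},
    {"xyz":[-3.9,-32.4,7.0],"rot":[0,0,-1.263],"gripper":100},
    {"xyz":[-3.9,-32.4,7.0],"rot":[0,0,-1.263],"gripper":100},
    {"xyz":[-3.9,-32.4,7.0],"rot":[0,0,-1.263],"gripper":100},
    {"xyz":[-3.9,-32.4,7.0],"rot":[0,0,-1.263],"gripper":100},
    {"xyz":[-3.9,-32.4,7.0],"rot":[0,0,-1.263],"gripper":100},
    {"xyz":[-3.9,-32.4,7.0],"rot":[0,0,-1.263],"gripper":100},
    {"xyz":[-3.9,-32.4,7.0],"rot":[0,0,-1.263],"gripper":100},
    {"xyz":[-3.9,-32.4,7.0],"rot":[0,0,-1.263],"gripper":100},
    {"xyz":[-3.9,-32.4,7.0],"rot":[0,0,-1.263],"gripper":100},
    {"xyz":[-3.9,-32.4,7.0],"rot":[0,0,-1.263],"gripper":100},
    {"xyz":[-3.9,-32.4,7.0],"rot":[0,0,-1.263],"gripper":100}
  ]
}}

```text
clock: 2.02
tool_pos: [493.1, -313.2, 180.6]
orientation: [3.141, -0.0, 0.107]
wrist_force: [0.4, -0.4, 1.2]
gripper_width: 0.999
```

```bash
python3 - <<'E'
from h import *
np.set_printoptions(precision=2,suppress=True)
s=snap('wrist','w1.png')
for m in r.mark_of('wrist','block_fin'): print(m,onz(s,m['position'],56))
o=r.observe();print(o['tool_pos'],o['orientation'],s['xyz'],s['rotation'][:,2])
E
```

```text
{'position': [262.1, 187.3], 'score': 0.96} [ 495.38 -312.53   56.  ]
{'position': [101.9, 199.9], 'score': 0.89} [ 360.9 -338.2   56. ]
{'position': [159.3, 2.2], 'score': 0.76} [ 406.14 -182.48   56.  ]
{'position': [254.9, 314.3], 'score': 0.58} [ 502.36 -437.52   56.  ]
[ 493.09 -313.11  180.55] [ 3.14 -0.    0.11] [ 485.48 -246.18  303.28] [ 0.03 -0.27 -0.96]
```

View pics/w1.png

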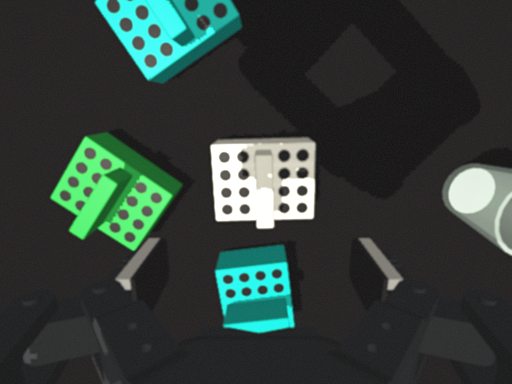

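The wrist picture (3) shows the silver block centred under the gripper, fin mark at (262,187). The turquoise blocks, the green block and the beaker are clear of it. Next I refine the yaw with minAreaRect on its top face.

```bash
python3 - <<'E'
from h import *
np.set_printoptions(precision=3,suppress=True)
s=snap('wrist');im=s['color'][125:235,200:325].astype(int)
m=((im.min(2)>90)).astype(np.uint8)
m=cv2.morphologyEx(m,cv2.MORPH_CLOSE,np.ones((15,15)))
c=max(cv2.findContours(m,0,cv2.CHAIN_APPROX_NONE)[0],key=cv2.contourArea)[:,0]+[200,125]
# side edges: leftmost & rightmost per row, mapped to z=40
for side in(min,max):
    P=np.array([onz(s,(side(c[c[:,1]==v,0]),v),40)[:2] for v in range(155,213,2)])
    v=np.polyfit(P[:,1],P[:,0],1); print('edge x at y=-313',np.polyval(v,-313),'yaw',-v[0])
f=np.array([onz(s,(u,max(c[c[:,0]==u,1])),40)[:2] for u in list(range(220,254,2))+list(range(276,310,2))])
v=np.polyfit(f[:,0],f[:,1],1);print('front y',np.polyval(v,495),'yaw',v[0])
delta([495.4,-312.7,64],0.11)
E
```

```text
edge x at y=-313 451.276173318748 yaw 0.13052392328404444
edge x at y=-313 542.3379433859164 yaw 0.14955127356815184
front y -348.16507703453425 yaw 0.13923276082449676
xyz cm [ 0.226 -0.014 11.65 ] rot [ 0.    -0.    -0.002] t 2.1667
```

Request:
{"op": "apply_moves", "data": {
  "deltas": [
    {"xyz":[0.28,0,4],"rot":[0,0,-0.034],"gripper":100},
    {"xyz":[0.28,0,8],"rot":[0,0,-0.034],"gripper":80},
    {"xyz":[0.28,0,10],"rot":[0,0,-0.034],"gripper":60},
    {"xyz":[0.28,0,11],"rot":[0,0,-0.034],"gripper":50},
    {"xyz":[0.28,0,11.6],"rot":[0,0,-0.034],"gripper":40},
    {"xyz":[0.28,0,11.6],"rot":[0,0,-0.034],"gripper":0},
    {"xyz":[0.28,0,11.6],"rot":[0,0,-0.034],"gripper":0},
    {"xyz":[0.28,0,11.6],"rot":[0,0,-0.034],"gripper":0},
    {"xyz":[0.28,0,11.6],"rot":[0,0,-0.034],"gripper":0},
    {"xyz":[0.28,0,11.6],"rot":[0,0,-0.034],"gripper":0},
    {"xyz":[0.28,0,11.6],"rot":[0,0,-0.034],"gripper":0},
    {"xyz":[0.28,0,11.6],"rot":[0,0,-0.034],"gripper":0}
  ],
  "grip_force": 80
}}

```text
clock: 3.17
tool_pos: [497.1, -313.0, 66.0]
orientation: [3.139, -0.003, 0.144]
wrist_force: [1.9, 0.3, 5.2]
gripper_width: 0.144
```

Request:
{"op": "apply_moves", "data": {
  "deltas": [
    {"xyz":[0,0,-1],"rot":[0,0,0],"gripper":0},
    {"xyz":[0,0,-3],"rot":[0,0,0],"gripper":0},
    {"xyz":[0,0,-6],"rot":[0,0,0],"gripper":0},
    {"xyz":[0,0,-9],"rot":[0,0,0],"gripper":0},
    {"xyz":[0,0,-11],"rot":[0,0,0],"gripper":0},
    {"xyz":[0,0,-11],"rot":[0,0,0],"gripper":0},
    {"xyz":[0,0,-11],"rot":[0,0,0],"gripper":0}
  ]
}}

```text
clock: 3.75
tool_pos: [495.9, -312.4, 174.2]
orientation: [3.141, -0.0, 0.144]
wrist_force: [-0.6, 0.6, -5.6]
gripper_width: 0.147
```

```bash
python3 - <<'E'
from h import *
c,sn=np.cos(-.325),np.sin(-.325)
x=-45
s=snap('wrist','w2.png');o=r.observe();print(o['tool_pos'],o['orientation'],o['wrist_force'],o['gripper_width'])
delta([602.5+c*x,26.5+sn*x,175],-.325)
E
```

```text
[ 495.32521551 -311.96522884  172.31636165] [-3.13945402e+00  2.45136785e-03  1.43864649e-01] [ 0.23644591  0.28352285 -4.87087029] 0.1490450794924018
xyz cm [ 11.444 -33.994  -0.224] rot [-0.0015  0.0029  0.4689] t 3.8
```

View pics/w2.png

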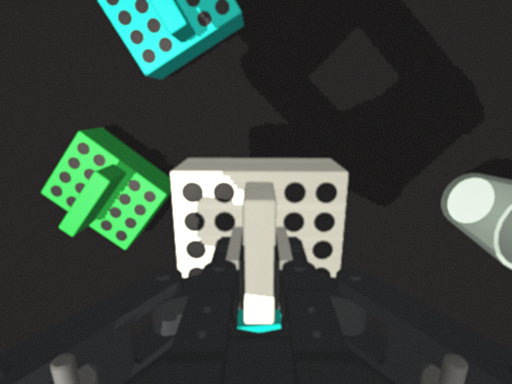

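The block hangs level in the jaws, weight about 5 N, at (260,220) in picture 4. Next I move beside the base so the wrist camera looks down on it.

```bash
python3 - <<'E'
from h import *
c,sn=np.cos(-.325),np.sin(-.325)
x,y=0,-110
delta([602.5+c*x-sn*y,26.5+sn*x+c*y,175],-.325)
E
```

```text
xyz cm [ 10.488 -22.148  -0.247] rot [-0.0015  0.0029  0.4689] t 3.8
```

Request:
{"op": "apply_moves", "data": {
  "deltas": [
    {"xyz":[1.5,-3.2,0],"rot":[0,0,0.08],"gripper":0},
    {"xyz":[3,-6.4,0],"rot":[0,0,0.16],"gripper":0},
    {"xyz":[4.5,-9.6,0],"rot":[0,0,0.24],"gripper":0},
    {"xyz":[6,-12.8,0],"rot":[0,0,0.32],"gripper":0},
    {"xyz":[7.5,-16,0],"rot":[0,0,0.4],"gripper":0},
    {"xyz":[9,-19,0],"rot":[0,0,0.469],"gripper":0},
    {"xyz":[10,-21,0],"rot":[0,0,0.469],"gripper":0},
    {"xyz":[10.5,-22.1,0],"rot":[0,0,0.469],"gripper":0},
    {"xyz":[10.5,-22.1,0],"rot":[0,0,0.469],"gripper":0},
    {"xyz":[10.5,-22.1,0],"rot":[0,0,0.469],"gripper":0},
    {"xyz":[10.5,-22.1,0],"rot":[0,0,0.469],"gripper":0}
  ]
}}

```text
clock: 4.72
tool_pos: [567.6, -79.6, 173.0]
orientation: [3.141, 0.002, -0.326]
wrist_force: [0.3, -0.1, -4.2]
gripper_width: 0.147
```

```bash
python3 - <<'E'
from h import *
np.set_printoptions(precision=2,suppress=True)
s=snap('wrist','w3.png');o=r.observe();print(o['tool_pos'],o['orientation'],o['gripper_width'])
for n,z in(('base',0),('bar_face',39),('block_fin',0)):
    for m in r.mark_of('wrist',n)[:2]: print(n,m,onz(s,m['position'],z))
E
```

```text
[567.75 -79.86 173.38] [ 3.14  0.   -0.33] 0.14871571085139182
base {'position': [256.8, 50.6], 'score': 0.85} [601.8   28.68   0.  ]
bar_face {'position': [315.7, 42.1], 'score': 0.59} [645.19  14.17  39.  ]
block_fin {'position': [133.9, 338.2], 'score': 0.91} [ 364.94 -219.34    0.  ]
block_fin {'position': [260.1, 248.6], 'score': 0.89} [ 542.89 -156.02    0.  ]
```

View pics/w3.png

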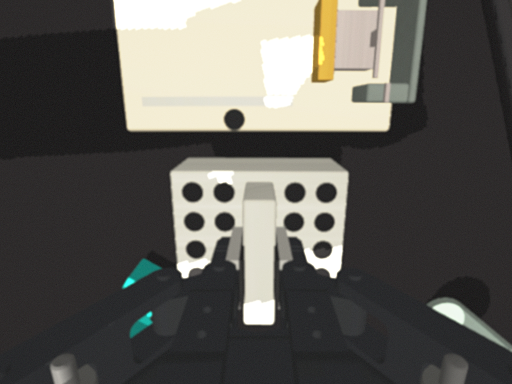

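```bash
python3 - <<'E'
from h import *
np.set_printoptions(precision=2,suppress=True)
s=snap('wrist');g=cv2.cvtColor(s['color'],6).astype(float)
def edge(us,lo,hi,z):
    P=[]
    for u in us:
        d=cv2.GaussianBlur(g,(5,5),1)[lo:hi,u];k=np.argmax(abs(np.diff(d)));P.append(onz(s,(u,lo+k+.5),z)[:2])
    P=np.array(P);v=np.polyfit(P[:,0],P[:,1],1);P=P[abs(np.polyval(v,P[:,0])-P[:,1])<1.5];v=np.polyfit(P[:,0],P[:,1],1);return v,len(P)
v,n=edge(range(140,380,5),122,140,15);yaw=np.arctan(v[0]);print('base near edge yaw',yaw,n)
a,b=[onz(s,p,15)[:2] for p in((127.5,130.5),(389.5,130.5))]
ex=np.array([np.cos(yaw),np.sin(yaw)]);ey=np.array([-ex[1],ex[0]])
print('len',np.linalg.norm(b-a)); O=(a+b)/2+70*ey; print('base origin',O)
loc=lambda p:np.array([(p-O)@ex,(p-O)@ey])
print('bar corner',loc(onz(s,(317,80),55)[:2]),'lip ends',loc(onz(s,(142,98),23)[:2]),loc(onz(s,(263,97),23)[:2]))
T=r.observe()['tool_pos'];v,n=edge(list(range(180,240,4))+list(range(285,340,4)),150,163,110);print('block bottom+y edge yaw',np.arctan(v[0]),n)
for z in(148,150,152):
    a,b=[onz(s,p,z)[:2] for p in((171,170),(348.5,170))];print(z,'len',np.linalg.norm(a-b),'centre-TCP (ex,ey)',loc((a+b)/2-35*ey)-loc(T[:2]))
# project expected model
E
```

```text
base near edge yaw -0.3255007760661107 48
len 238.71549247337654
base origin [604.34  28.96]
bar corner [ 43.86 -29.67] lip ends [-100.29  -41.74] [  3.93 -41.28]
block bottom+y edge yaw -0.3284056480774012 26
148 len 88.10389414075014 centre-TCP (ex,ey) [0.49 0.7 ]
150 len 86.91983766766398 centre-TCP (ex,ey) [0.49 1.12]
152 len 85.73578119457805 centre-TCP (ex,ey) [0.48 1.54]
```

Picture 5 gives the base near edge at row 130, the lip at row about 101 and the bar face corner at (317,80). The base is at (603.5,29) with yaw -0.3255, and the block is 0.5–1 mm off the TCP.

```bash
sed -i '$a O=np.array([603.5,29.]);YAW=-.3255;EX=np.array([np.cos(YAW),np.sin(YAW)]);EY=np.array([-EX[1],EX[0]])\ndef L(x,y,z): return [*(O+x*EX+y*EY),z]\ndef loc(p): p=np.array(p)[:2]-O; return np.array([p@EX,p@EY])' h.py; python3 - <<'E'
from h import *
delta(L(-12.5,-1,175),YAW)
E
```

```text
xyz cm [ -1.378 -11.312  -0.08 ] rot [ 0.0002  0.0001 -0.0008] t 4.9667
```

Descend to a hover (TCP z about 95; block underside about 28, so above the 23 mm lip tops).

Request:
{"op": "apply_moves", "data": {
  "deltas": [
    {"xyz":[-0.7,-2,0],"rot":[0,0,0],"gripper":0},
    {"xyz":[-1.4,-5,0],"rot":[0,0,0],"gripper":0},
    {"xyz":[-1.4,-8.5,0],"rot":[0,0,0],"gripper":0},
    {"xyz":[-1.4,-10.8,0],"rot":[0,0,0],"gripper":0},
    {"xyz":[-1.4,-11.3,0.5],"rot":[0,0,0],"gripper":0},
    {"xyz":[-1.4,-11.3,2.5],"rot":[0,0,0],"gripper":0},
    {"xyz":[-1.4,-11.3,5],"rot":[0,0,0],"gripper":0},
    {"xyz":[-1.4,-11.3,7],"rot":[0,0,0],"gripper":0},
    {"xyz":[-1.4,-11.3,7.7],"rot":[0,0,0],"gripper":0},
    {"xyz":[-1.4,-11.3,7.7],"rot":[0,0,0],"gripper":0},
    {"xyz":[-1.4,-11.3,7.7],"rot":[0,0,0],"gripper":0}
  ]
}}

```text
clock: 5.88
tool_pos: [591.5, 32.4, 98.0]
orientation: [-3.142, -0.001, -0.326]
wrist_force: [1.8, 0.7, -3.1]
gripper_width: 0.147
```

```bash
python3 - <<'E'
from h import *
np.set_printoptions(precision=2,suppress=True)
w=snap('wrist');t=snap('top');d=snap('side');o=r.observe();print(o['tool_pos'],o['orientation'],loc(o['tool_pos']),o['clock'])
x=np.hstack([cv2.resize(t['color'][120:210,180:280],(400,360),interpolation=2),cv2.resize(d['color'][140:230,220:320],(400,360),interpolation=2)])
cv2.imwrite('pics/c.png',np.vstack([cv2.resize(w['color'],(800,600))[:430],x])[:, :] if 0 else np.vstack([cv2.resize(w['color'][:200],(614,240)),cv2.resize(x,(614,276))]))
E
```

```text
[592.15  32.65  99.33] [-3.14 -0.   -0.33] [-11.92  -0.17] 6.0333
```

View pics/c.png

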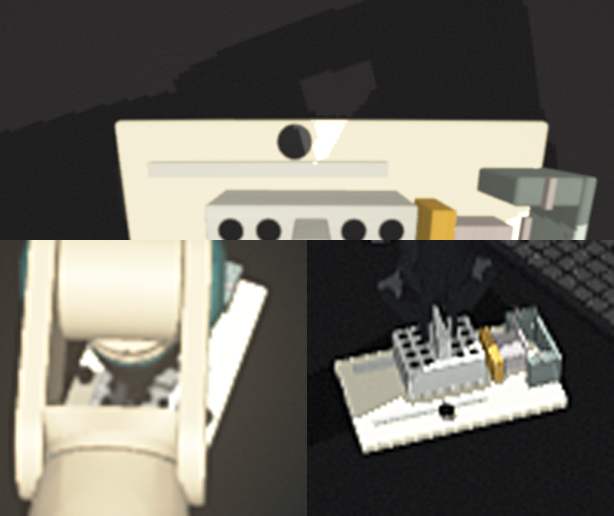

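```bash
python3 - <<'E'
from h import *
np.set_printoptions(precision=2,suppress=True)
w=snap('wrist')
P=lambda x,y,z:loc(onz(w,(x/1.2,y/1.2),z))
print('base far corners',P(116,121,15),P(547,122,15),'lip outer',P(149,162,23),P(387,162,23))
for z in(68,72): print('block top',P(206,205,z),P(417,205,z))
print('block bottom',P(222,191,28),P(409,191,28))
print('bar',P(417,199,55),P(452,199,55))
cv2.imwrite('pics/d.png',cv2.resize(w['color'][120:200,150:512],None,fx=2.2,fy=2.2,interpolation=2))
E
```

```text
base far corners [-117.82   69.73] [118.28  69.67] lip outer [-98.61  48.23] [29.33 48.17]
block top [-56.58  34.17] [33.86 34.21]
block top [-55.43  35.02] [32.66 35.06]
block bottom [-58.95  33.27] [40.94 33.33]
bar [37.53 34.27] [53.88 34.31]
```

View pics/d.png

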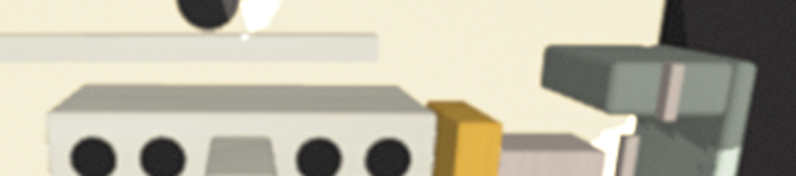

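```bash
python3 - <<'E'
from h import *
np.set_printoptions(precision=2,suppress=True)
w=snap('wrist')
P=lambda x,y,z:loc(onz(w,(x/2.2+150,y/2.2+120),z))
print('bar',P(456,122,55),P(500,122,55),'block',P(49,112,70),P(436,112,70))
o=r.observe();print(loc(o['tool_pos']),o['tool_pos'],o['wrist_force'],o['clock'])
E
```

```text
bar [43.21 28.89] [54.52 28.9 ] block [-55.81  34.62] [33.37 34.67]
[-12.26  -0.16] [591.83  32.77  98.78] [ 0.12  0.84 -4.45] 6.1333
```

Gap to the bar about 10 mm, block centred in the channel. Lowering gently.

Request:
{"op": "apply_moves", "data": {
  "deltas": [
    {"xyz":[0,0,0.4],"rot":[0,0,0],"gripper":0},
    {"xyz":[0,0,0.9],"rot":[0,0,0],"gripper":0},
    {"xyz":[0,0,1.2],"rot":[0,0,0],"gripper":0},
    {"xyz":[0,0,1.3],"rot":[0,0,0],"gripper":0},
    {"xyz":[0,0,1.3],"rot":[0,0,0],"gripper":0},
    {"xyz":[0,0,1.3],"rot":[0,0,0],"gripper":0}
  ]
}}

```text
clock: 6.63
tool_pos: [591.1, 32.9, 84.2]
orientation: [3.141, 0.0, -0.325]
wrist_force: [0.2, -0.4, -5.6]
gripper_width: 0.144
```

Request:
{"op": "apply_moves", "data": {
  "deltas": [
    {"xyz":[0,0,0.1],"rot":[0,0,0],"gripper":0},
    {"xyz":[0,0,0.15],"rot":[0,0,0],"gripper":0},
    {"xyz":[0,0,0.2],"rot":[0,0,0],"gripper":0},
    {"xyz":[0,0,0.2],"rot":[0,0,0],"gripper":0},
    {"xyz":[0,0,0.2],"rot":[0,0,0],"gripper":0}
  ]
}}

```text
clock: 7.05
tool_pos: [591.2, 32.9, 82.3]
orientation: [3.141, -0.0, -0.325]
wrist_force: [0.1, -1.0, -4.4]
gripper_width: 0.147
```

Request:
{"op": "apply_moves", "data": {
  "deltas": [
    {"xyz":[0,0,0.1],"rot":[0,0,0],"gripper":0},
    {"xyz":[0,0,0.15],"rot":[0,0,0],"gripper":0},
    {"xyz":[0,0,0.2],"rot":[0,0,0],"gripper":0},
    {"xyz":[0,0,0.2],"rot":[0,0,0],"gripper":0},
    {"xyz":[0,0,0.2],"rot":[0,0,0],"gripper":0}
  ]
}}

```text
clock: 7.47
tool_pos: [591.4, 33.0, 81.0]
orientation: [-3.141, -0.001, -0.325]
wrist_force: [-2.3, 1.1, 2.7]
gripper_width: 0.149
```

Landed: the wrist load changed by about 7.5 N. Slide toward the bar in steps.

Request:
{"op": "apply_moves", "data": {
  "deltas": [
    {"xyz":[0.1,0,-0.03],"rot":[0,0,0],"gripper":0},
    {"xyz":[0.25,0,-0.03],"rot":[0,0,0],"gripper":0},
    {"xyz":[0.4,0,-0.03],"rot":[0,0,0],"gripper":0},
    {"xyz":[0.55,0,-0.03],"rot":[0,0,0],"gripper":0},
    {"xyz":[0.7,0,-0.03],"rot":[0,0,0],"gripper":0},
    {"xyz":[0.8,0,-0.03],"rot":[0,0,0],"gripper":0},
    {"xyz":[0.8,0,-0.03],"rot":[0,0,0],"gripper":0}
  ]
}}

```text
clock: 8.05
tool_pos: [599.0, 30.7, 81.1]
orientation: [-3.141, -0.0, -0.325]
wrist_force: [-3.7, 2.8, 3.4]
gripper_width: 0.146
```

```bash
python3 - <<'E'
from h import *
np.set_printoptions(precision=2,suppress=True)
w=snap('wrist')
o=r.observe();f=o['wrist_force'];print(loc(o['tool_pos']),o['tool_pos'],f[:2]@EX,f[:2]@EY,f[2],o['torque'])
cv2.imwrite('pics/e.png',cv2.resize(w['color'][130:280,160:480],None,fx=2.5,fy=2.5,interpolation=2))
E
```

```text
[-4.8   0.17] [599.01  30.7   81.04] -3.9978178236993624 1.1988817419881066 4.5080762738344955 [ 0.41  0.64 -0.09]
```

View pics/e.png

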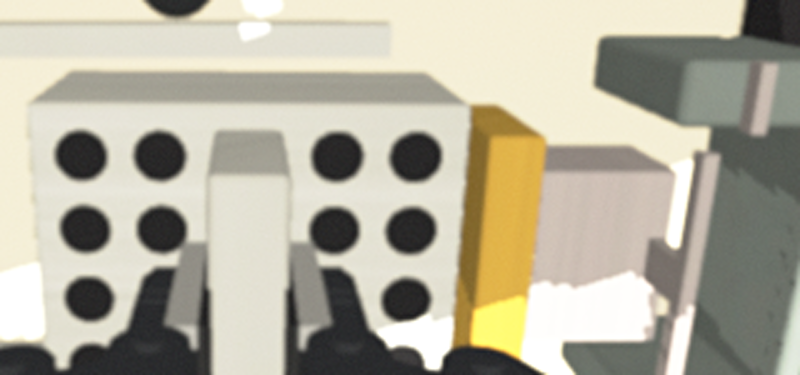

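Picture (8 viewed so far) shows the block short of the resting bar, with the pointer strip at (705,150) well left of the ridge at (760,100). Continuing squarely.

Request:
{"op": "apply_moves", "data": {
  "deltas": [
    {"xyz":[0.12,0,-0.03],"rot":[0,0,0],"gripper":0},
    {"xyz":[0.25,0,-0.03],"rot":[0,0,0],"gripper":0},
    {"xyz":[0.38,0,-0.03],"rot":[0,0,0],"gripper":0},
    {"xyz":[0.5,0,-0.03],"rot":[0,0,0],"gripper":0},
    {"xyz":[0.62,0,-0.03],"rot":[0,0,0],"gripper":0},
    {"xyz":[0.74,0,-0.03],"rot":[0,0,0],"gripper":0},
    {"xyz":[0.86,0,-0.03],"rot":[0,0,0],"gripper":0},
    {"xyz":[0.98,0,-0.03],"rot":[0,0,0],"gripper":0},
    {"xyz":[1.1,0,-0.03],"rot":[0,0,0],"gripper":0},
    {"xyz":[1.1,0,-0.03],"rot":[0,0,0],"gripper":0},
    {"xyz":[1.1,0,-0.03],"rot":[0,0,0],"gripper":0}
  ]
}}

```text
clock: 9.02
tool_pos: [608.3, 27.3, 81.1]
orientation: [3.141, 0.003, -0.324]
wrist_force: [-10.4, 4.4, 7.4]
gripper_width: 0.146
```

```bash
cat > look.py <<'E'
from h import *
import sys
np.set_printoptions(precision=2,suppress=True)
w=snap('wrist')
o=r.observe();f=o['wrist_force'];print(loc(o['tool_pos']),o['tool_pos'],o['orientation'],f[:2]@EX,f[:2]@EY,f[2],o['torque'],o['gripper_width'],o['clock'])
cv2.imwrite('pics/'+sys.argv[1],cv2.resize(w['color'][130:280,160:480],None,fx=2.5,fy=2.5,interpolation=2))
E
python3 look.py f.png
```

```text
[ 5.07 -0.11] [608.27  27.27  81.08] [ 3.14  0.   -0.32] -10.964949388698447 0.6851688873935485 7.37108230017749 [0.48 1.67 0.  ] 0.14499863743229754 9.0667
```

View pics/f.png

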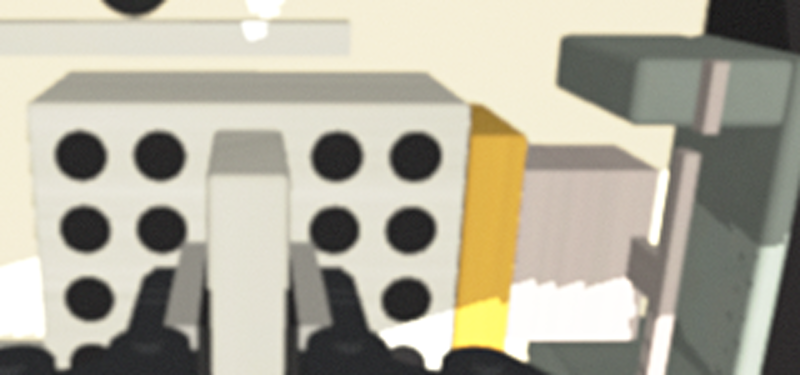

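The pointer is now about 5 mm short of the ridge (684 vs 710 px), which agrees with the force. Push about 6 mm further and ease the downward pressure slightly.

Request:
{"op": "apply_moves", "data": {
  "deltas": [
    {"xyz":[0.05,0,-0.06],"rot":[0,0,0],"gripper":0},
    {"xyz":[0.15,0,-0.08],"rot":[0,0,0],"gripper":0},
    {"xyz":[0.25,0,-0.08],"rot":[0,0,0],"gripper":0},
    {"xyz":[0.35,0,-0.08],"rot":[0,0,0],"gripper":0},
    {"xyz":[0.45,0,-0.08],"rot":[0,0,0],"gripper":0},
    {"xyz":[0.53,0,-0.08],"rot":[0,0,0],"gripper":0},
    {"xyz":[0.6,0,-0.08],"rot":[0,0,0],"gripper":0},
    {"xyz":[0.6,0,-0.08],"rot":[0,0,0],"gripper":0},
    {"xyz":[0.6,0,-0.08],"rot":[0,0,0],"gripper":0},
    {"xyz":[0.6,0,-0.08],"rot":[0,0,0],"gripper":0}
  ]
}}

```text
clock: 9.9
tool_pos: [613.1, 25.6, 81.2]
orientation: [3.141, 0.005, -0.324]
wrist_force: [-13.1, 4.5, 6.7]
gripper_width: 0.145
```

```bash
python3 look.py g.png
```

```text
[10.16 -0.11] [613.09  25.65  81.22] [ 3.14  0.01 -0.32] -14.535018885118562 0.20001558068581143 6.422355129306729 [0.67 2.11 0.02] 0.14161504270970632 9.95
```

View pics/g.png

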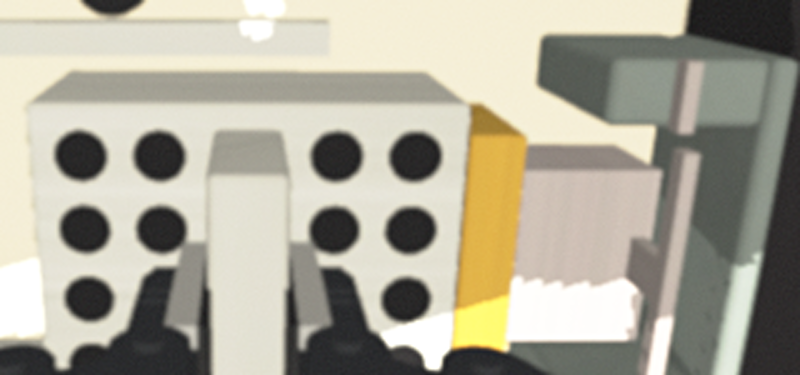

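The pointer strip (687,152) is level with the ridge (683–688, 60–133). The force is 14.5 N including about 4–5 N deck friction, leaving about 10 N on the bar. A quick numeric check of the pointer, steadiness and bystanders follows.

```bash
python3 - <<'E'
from h import *
np.set_printoptions(precision=1,suppress=True)
w=snap('wrist');im=w['color'].astype(int)
for v in(160,168,178,182,194,202,210):   # steel is pinkish: red-green high vs cheeks grey-green
    d=(im[v,420:448,2]-im[v,420:448,1]); u=np.where(d>2)[0]+420
    if len(u): print(v,u.min(),u.max(),'x@65',loc(onz(w,(u.mean(),v),65))[0].round(1),'y',loc(onz(w,(u.mean(),v),65))[1].round(1))
for c in('top','side'):
    s=snap(c)
    for n in('tipbox','bottle','beaker'):
        m=r.mark_of(c,n)[:1]
        if m: print(c,n,onz(s,m[0]['position'],0))
for _ in range(2):
    snap('wrist');o=r.observe();print(o['tool_pos'],o['wrist_force'],o['clock'],o['orientation']+0)
E
```

```text
160 431 440 x@65 91.5 y 42.9
168 429 439 x@65 91.4 y 39.1
178 428 437 x@65 91.4 y 34.3
182 420 437 x@65 90.5 y 32.4
194 420 439 x@65 92.8 y 26.5
202 420 438 x@65 91.8 y 22.5
210 420 437 x@65 92.5 y 18.5
top tipbox [501.3 317.9   0. ]
top bottle [705.2 319.3   0. ]
top beaker [ 710.1 -304.4    0. ]
side tipbox [515.  327.6   0. ]
side bottle [703.3 336.9   0. ]
side beaker [ 724.2 -290.5    0. ]
[613.1  25.6  81.2] [-12.    5.3   6.8] 10.45 [ 3.1  0.  -0.3]
[613.1  25.6  81.2] [-13.5   4.5   6.6] 10.5 [ 3.1  0.  -0.3]
```

```bash
python3 - <<'E'
from h import *
np.set_printoptions(precision=1,suppress=True)
w=snap('wrist');im=cv2.resize(w['color'],None,fx=4,fy=4,interpolation=2).astype(int)
for v in(157,162,167,172,178,194,198,202,206,210,216):
    d=im[4*v,1640:1790,2]-im[4*v,1640:1790,1]; e=np.where(d>1)[0]; runs=np.split(e,np.where(np.diff(e)>1)[0]+1)
    print(v,[(round((q[0]+1640)/4-.4,1),round((q[-1]+1640)/4-.4,1)) for q in runs if len(q)>8],end=' ')
    q=runs[-1];print([[round(loc(onz(w,((k+1640)/4-.4,v),z))[0],1) for k in(q[0],q[-1])] for z in(60,65)])
E
```

```text
157 [(np.float64(430.6), np.float64(441.1))] [[np.float64(91.8), np.float64(96.9)], [np.float64(89.0), np.float64(93.9)]]
162 [(np.float64(429.8), np.float64(440.4))] [[np.float64(91.8), np.float64(96.9)], [np.float64(89.0), np.float64(94.0)]]
167 [(np.float64(429.1), np.float64(439.4))] [[np.float64(91.8), np.float64(96.8)], [np.float64(89.0), np.float64(93.9)]]
172 [(np.float64(428.4), np.float64(438.6))] [[np.float64(91.8), np.float64(96.9)], [np.float64(89.0), np.float64(93.9)]]
178 [(np.float64(427.4), np.float64(437.8))] [[np.float64(91.8), np.float64(97.0)], [np.float64(89.0), np.float64(94.0)]]
194 [(np.float64(409.6), np.float64(420.1)), (np.float64(428.1), np.float64(439.8))] [[np.float64(93.4), np.float64(99.3)], [np.float64(90.5), np.float64(96.2)]]
198 [(np.float64(409.6), np.float64(424.8)), (np.float64(427.6), np.float64(439.4))] [[np.float64(93.5), np.float64(99.4)], [np.float64(90.6), np.float64(96.3)]]
202 [(np.float64(409.6), np.float64(424.1)), (np.float64(427.1), np.float64(438.8))] [[np.float64(93.5), np.float64(99.5)], [np.float64(90.7), np.float64(96.4)]]
206 [(np.float64(409.6), np.float64(424.1)), (np.float64(426.4), np.float64(437.8))] [[np.float64(93.5), np.float64(99.3)], [np.float64(90.6), np.float64(96.2)]]
210 [(np.float64(409.6), np.float64(422.8)), (np.float64(426.1), np.float64(437.4))] [[np.float64(93.7), np.float64(99.4)], [np.float64(90.8), np.float64(96.3)]]
216 [(np.float64(409.6), np.float64(421.8)), (np.float64(425.1), np.float64(436.4))] [[np.float64(93.6), np.float64(99.4)], [np.float64(90.8), np.float64(96.3)]]
```

```bash
python3 - <<'E'
from h import *
np.set_printoptions(precision=1,suppress=True)
w=snap('wrist')
for f in 'efg':
    im=cv2.GaussianBlur(cv2.imread(f'pics/{f}.png'),(3,3),0).astype(int);R=[]
    for v in(152,157,162,167,172,178,194,198,202,206,210):
        y=int((v-130)*2.5); d=im[y,:,2]-im[y,:,1]; e=np.where(d>1)[0]; e=e[e>640] ; runs=[q for q in np.split(e,np.where(np.diff(e)>1)[0]+1) if len(q)>12]
        if not runs: print(f,v,'none');continue
        q=[k for k in runs if k[-1]<790][-1]
        R.append((v,*[round(loc(onz(w,(k/2.5+160,v),62))[0],1) for k in(q[0],q[-1])]))
    R=np.array(R);a=R[R[:,0]<180];b=R[R[:,0]>190]
    print(f,'ridge L,R',np.median(a[:,1:],0),'strip L,R',np.median(b[:,1:],0),'diff',np.median(b[:,1:],0)-np.median(a[:,1:],0))
E
```

```text
e 152 none
e ridge L,R [104.8 110.1] strip L,R [ 96.6 102.1] diff [-8.2 -8. ]
f 152 none
f ridge L,R [ 95.8 100.8] strip L,R [91.9 98.3] diff [-3.9 -2.5]
g 152 none
g ridge L,R [91.  95.8] strip L,R [92.5 98.3] diff [1.5 2.5]
```

Measured from the resting picture, the bar has moved back 10.5–10.9 mm, against a target of 11. The readings are steady and the bystanders are in place within network scatter. Handing in.

```bash
python3 -c "
from station import r
o=r.observe();print(o['tool_pos'],o['wrist_force'],o['gripper_width'],o['clock']);print(r.hand_in())"
```

```text
[613.10670662  25.6346841   81.2342906 ] [-12.89923284   4.82310367   6.90584827] 0.14633239402895717 10.6
the job is handed in; nothing more can be done
None
```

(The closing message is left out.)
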